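# Roll-test two copper coin tubes on the ramp

### The arm

A 6-joint arm with a two-finger parallel gripper is mounted at the origin on the work surface. World frame = base frame: x ahead of the robot, y to its left, z up, the work surface at z = 0. Lengths are in m, angles in degrees, forces in N, time in s.
With the tool pointing down it reaches from about 0.325 to 0.9 m from the base axis. Payload 6.1 kg.
Tool frame: the origin (TCP) lies midway between the tips of the shut fingers; the grasp point (between the pads) lies 19 mm behind it; z points along the fingers, y is the line along which they close (so a half turn about z gives the same grasp; the last joint's range is limited). The gripper opens to 85 mm and grips with 20 to 120 N. Pads are 22 mm wide; open, the fingers measure 114 mm over their backs; the gripper's body (76 mm by 85 mm) begins 54 mm behind the grasp point. The pads swing forward as they close: fully open they stand 13 mm farther back than shut.
Start: joints at [69.781, 12.628, 87.462, -0, 79.91, -7.225], TCP at [0.141, 0.609, 0.231] pointing down, gripper open.
Joint ranges: [-170.65, 170.65], [-52.31, 119.04], [5.05, 147.46], [-71.25, 251.25], [11.57, 151.72], [-153.62, 153.62]. Speed limits (degrees/s): [147.25, 147.25, 172.46, 180, 180, 180].

### API

Orientations are given as [roll, pitch, yaw] about the fixed x, y, z axes, in that order (R = Rz(yaw) Ry(pitch) Rx(roll)).
In Python, from station import robot gives the robot as it stands.
- The arm moves only by the tool step_arm, never from a script. Its arguments are lists of equal length, an entry for each row: "claw": the gripper command: -1 is fully open, 1 is shut, values between are in proportion; "dp": the shift along the tool's x, y, z in cm, a list of three; "twist": the turn about the tool's z in rad. A call has 1 to 8 rows; each row is the pose to reach, as a shift and turn from the pose commanded when the call began, along the tool's axes at that moment; what a row does not reach only later rows make up. A row lasts 1/12 s, in which the tool goes at most 41.7 mm and 7.16 degrees, less where a joint would pass 70% of its speed; a pose out of reach is approached as far as the arm can. A call with a gripper value outside its range is refused whole. The fingers move at their own pace and stop on an object; the grip force is fixed at half the most. Time passes only in rows, so rows that repeat a pose let the fingers close. It gives the time, the measured TCP pose, the force, the opening and the grip force at its end, in the units of the state.
- robot.state(): the state, without advancing time (a new reading comes with each control period).
- robot.read_camera(name): name is "scene" or "top"; returns the picture (384x512x3 uint8, red, green, blue); there is no depth.
- robot.camera_params(name): a dict with "mtx" (3x3 intrinsics, pixels), "xyz" and "orientation" of the camera in the world. Camera axes: x right, y up, looking along -z (the intrinsics and any distortion apply to the point x, -y, -z); pixel columns grow to the right and rows downward; lengths in m; the calibration is good to about 2 mm. A picture is of the moment at which its call begins. camera_params takes no time and is no camera call.
- robot.close_job(): hands the job in; it is judged then, once.
The state is a dict: "t": time; "q": joint angles; "dq": joint speeds; "joint_efforts": joint torques, N m; "ee_pos": TCP position; "eef_rot": TCP orientation; "ft_force": force on the tool from outside, world axes, zero at the start; "moment": the same for the moment, N m; "gripper_width": opening from 0.0 (shut) to 1.0 (fully open); "grasp_force": force on a finger pad.
Only numpy, scipy, OpenCV 4.12 (cv2) and the standard library are available. Lean on these libraries where they do the work, as an engineer would, in place of code of your own. Each camera call takes 0.05 s, during which the arm holds its last target. There are 200 camera calls.

### The job

Find out which copper coin tube is still round: set each tube in turn on the upper half of the wooden ramp, lying across the slope, and let go of it there. The round one must roll down by itself into the trough at the ramp's foot and stay there; the squashed one that stays put on the ramp goes lying flat into the open walnut ring box. Leave the key fob, the pill bottle and the brass lamp socket where they stand.

Things in the scene. Friction and masses are not known exactly. Their poses are not given: they have to be found in the camera images.
- tube_a_center (a point): Centre (half-way up) of a closed copper coin tube, 56 mm long, 90 g; x runs along the tube. It starts lying on the shelf. One tube is round (27 mm across) and rolls; the other is squashed to an oval 31 mm wide, 19 mm high, starts on its flat side and so set down stays put on the ramp. The ramp shows which is which. Can be pinched from above by its flat ends or across its sides.
- tube_b_center (a point): Centre (half-way up) of a closed copper coin tube, 56 mm long, 90 g; x runs along the tube. It starts lying on the shelf. One tube is round (27 mm across) and rolls; the other is squashed to an oval 31 mm wide, 19 mm high, starts on its flat side and so set down stays put on the ramp. The ramp shows which is which. Can be pinched from above by its flat ends or across its sides.
- ramp_top (a point): Fixed wooden ramp, sloping 12 degrees. The point is the middle of the upper edge of its face, 93 mm above the shelf; x points downhill along the face, y across it, z square off it. The face is 210 mm long and 180 mm wide between side rails 10 mm high and thick; the upper edge is open. A tube put down at x = 45 mm is well in the upper half.
- trough (a point): Catch trough at the foot of the ramp, part of it; the point is the middle of its floor, same axes as the ramp's. Floor 70 mm (along x) by 180 mm, parallel to the ramp's face and 18 mm below it; stop wall and end walls rise 43 mm above the floor. A tube that rolls in comes to rest against the stop wall.
- ringbox_in (a point): Fixed open walnut ring box; the point is the centre of its inner floor, 6 mm above the shelf. Inside 108 mm (x) by 138 mm (y), walls 6 mm thick, rim 24 mm above the inner floor. Its lid stands open beyond the +y wall, leaning outward, up to 95 mm above the shelf.
- fob: Red plastic key fob with a ring, lying flat, 34 mm wide, 75 mm long, 7 mm high; origin at its underside. To be left alone.
- pill_bottle: Glass pill bottle shaped like a salt shaker, 42 mm diameter, 72 mm high; origin at the centre of its underside. To be left alone.
- socket: Spare brass bayonet lamp socket, standing, 38 mm diameter, 42 mm high; origin at the centre of its underside. To be left alone.
Things that resemble listed ones, but are neither listed nor needed, are in the scene too. What is shaped like the part that bears tube_a_center but blue is not meant. Leave any purple look-alike of the part that bears tube_b_center alone.

How it is judged (in metres and radians):
On the way, in this order (a step that is already met when the one before it is completed fails the run):
1. a tube, let go on the upper part of the ramp, rolls off (round) or stays put (squashed) (((x of tube_a_center in the frame of ramp_top between 0 and 0.15 m and y of tube_a_center in the frame of ramp_top between -0.08 and 0.08 m and z of tube_a_center in the frame of ramp_top between 0.004 and 0.02 m and contact force between tube_a and the fingers below 0.05 N and angular speed of tube_a above 3 rad/s and linear speed of tube_a above 0.04 m/s) or (x of tube_b_center in the frame of ramp_top between 0 and 0.15 m and y of tube_b_center in the frame of ramp_top between -0.08 and 0.08 m and z of tube_b_center in the frame of ramp_top between 0.004 and 0.02 m and contact force between tube_b and the fingers below 0.05 N and linear speed of tube_b below 0.02 m/s))), for 0.1 s.
2. the other tube, let go there too, shows what it does, the first being still on the ramp or already in its place ((((x of tube_b_center in the frame of ramp_top between 0 and 0.15 m and y of tube_b_center in the frame of ramp_top between -0.08 and 0.08 m and z of tube_b_center in the frame of ramp_top between 0.004 and 0.02 m and contact force between tube_b and the fingers below 0.05 N and linear speed of tube_b below 0.02 m/s) and (x of tube_a_center in the frame of trough between -0.04 and 0.04 m and y of tube_a_center in the frame of trough between -0.09 and 0.09 m and z of tube_a_center in the frame of trough between 0 and 0.025 m)) or ((x of tube_a_center in the frame of ramp_top between 0 and 0.15 m and y of tube_a_center in the frame of ramp_top between -0.08 and 0.08 m and z of tube_a_center in the frame of ramp_top between 0.004 and 0.02 m and contact force between tube_a and the fingers below 0.05 N and angular speed of tube_a above 3 rad/s and linear speed of tube_a above 0.04 m/s) and ((x of tube_b_center in the frame of ramp_top between 0 and 0.15 m and y of tube_b_center in the frame of ramp_top between -0.08 and 0.08 m and z of tube_b_center in the frame of ramp_top between 0.004 and 0.02 m and contact force between tube_b and the fingers below 0.05 N and linear speed of tube_b below 0.02 m/s) or (x of tube_b_center in the frame of ringbox_in between -0.054 and 0.054 m and y of tube_b_center in the frame of ringbox_in between -0.069 and 0.069 m and z of tube_b_center in the frame of ringbox_in between 0 and 0.02 m))))), for 0.1 s.
At the end, for the whole second after the job is handed in: The round tube lies at rest in the trough, the squashed one lies flat and at rest on the ring box's floor (its centre less than 20 mm above it), both inside the walls and released (x of tube_a_center in the frame of trough between -0.04 and 0.04 m and y of tube_a_center in the frame of trough between -0.09 and 0.09 m and z of tube_a_center in the frame of trough between 0 and 0.025 m and x of tube_b_center in the frame of ringbox_in between -0.054 and 0.054 m and y of tube_b_center in the frame of ringbox_in between -0.069 and 0.069 m and z of tube_b_center in the frame of ringbox_in between 0 and 0.02 m and linear speed of each of tube_a, tube_b below 0.02 m/s and contact force between each of tube_a, tube_b and the fingers below 0.05 N); the robot touches nothing.
It fails at once if the key fob was pushed more than 20 mm or tipped (distance of fob from where it was at the start of the episode above 0.02 m or angle between fob's own z axis and vertical above 0.4 rad).
It fails at once if the pill bottle was pushed more than 20 mm or tipped (distance of pill_bottle from where it was at the start of the episode above 0.02 m or angle between pill_bottle's own z axis and vertical above 0.4 rad).
It fails at once if the lamp socket was pushed more than 20 mm or tipped (distance of socket from where it was at the start of the episode above 0.02 m or angle between socket's own z axis and vertical above 0.4 rad).
It also fails if it takes over 70 s, if anything falls off the work surface, if the arm or the gripper's body presses on something with over 40 N, if the wrist force passes 120 N, or if a joint passes its speed limit or range.

## Working session

There is one attempt and no reset: what is moved stays moved. The work goes in short steps, Python scripts to look and compute and a tool call to move; the robot and the scene stay as the last step left them, time stands still between calls to the robot, and variables do not carry over. Pictures are saved under pics/ and viewed, at most 10 in all, crops included, and the job is handed in when it is done.

Besides the shell and the picture viewer there is one more tool, called after ">>>" as name(argument=value, ...), one argument or row to a line, values as JSON. step_arm: Moves the arm, as the interface text tells. Its arguments: {"type":"object","properties":{"claw":{"type":"array"},"dp":{"type":"array"},"twist":{"type":"array"}},"required":["claw","dp","twist"]}

```bash
mkdir -p pics
cat > h.py <<'E'
import numpy as np, cv2
from scipy.spatial.transform import Rotation as R
from station import robot
def cam(n):
    p=robot.camera_params(n); return np.array(p['mtx']),np.array(p['xyz']),p
def rot(p): return R.from_euler('xyz',p['orientation'],degrees=True).as_matrix()
def ray(n,uv,z):
    K,c,p=cam(n); d=np.linalg.inv(K)@[uv[0],uv[1],1]; d=rot(p)@[d[0],-d[1],-d[2]]
    return c+d*(z-c[2])/d[2]
def proj(n,X):
    K,c,p=cam(n); v=rot(p).T@(np.array(X)-c); v=K@[v[0],-v[1],-v[2]]; return v[:2]/v[2]
def snap(n,f):
    im=robot.read_camera(n); cv2.imwrite('pics/'+f,im[:,:,::-1]); return im
E
python3 - <<'E'
from h import *
for n in('top','scene'): print(robot.camera_params(n)); snap(n,n+'0.png')
print(robot.state())
E
```

```text
{'mtx': array([[431.14891647,   0.        , 256.53754421],
       [  0.        , 431.14891647, 190.95084008],
       [  0.        ,   0.        ,   1.        ]]), 'xyz': array([0.40899291, 0.01373614, 1.19991811]), 'orientation': array([  8.83666147,  -0.12588558, -89.45348957])}
{'mtx': array([[483.84038313,   0.        , 255.90630672],
       [  0.        , 483.84038313, 192.33299242],
       [  0.        ,   0.        ,   1.        ]]), 'xyz': array([1.23723188, 1.00258214, 1.13492667]), 'orientation': array([ 49.3955651 ,   0.73958184, 147.08569068])}
{'t': 0.1, 'q': array([ 6.97803690e+01,  1.26718474e+01,  8.75183634e+01,  1.24971193e-03,
        7.99099539e+01, -7.22638445e+00]), 'dq': array([-0.09970238, -0.10444858, -0.09639866, -0.06389154,  0.07462608,
       -0.10223174]), 'joint_efforts': array([ 8.56688130e-04, -4.98245823e+01, -3.90549338e+01, -5.90268178e-05,
        5.52745478e-03, -3.04146067e-05]), 'ee_pos': array([0.14034766, 0.60848917, 0.23030429]), 'eef_rot': array([-1.79900786e+02, -1.38199469e-02,  1.67006521e+02]), 'ft_force': array([-0.22293328,  0.76980398, -0.84508272]), 'moment': array([ 0.00412278, -0.009624  , -0.01445113]), 'grasp_force': 0.0, 'gripper_width': 1.0021639546024288}
```

View pics/top0.png

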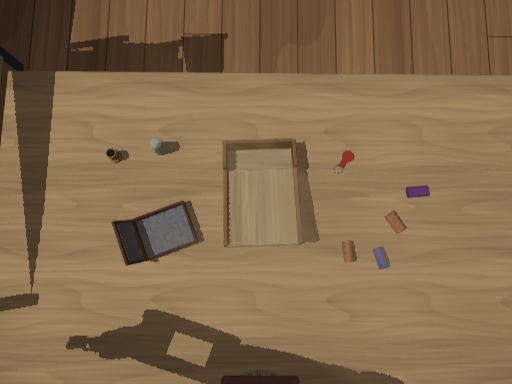

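View pics/scene0.png

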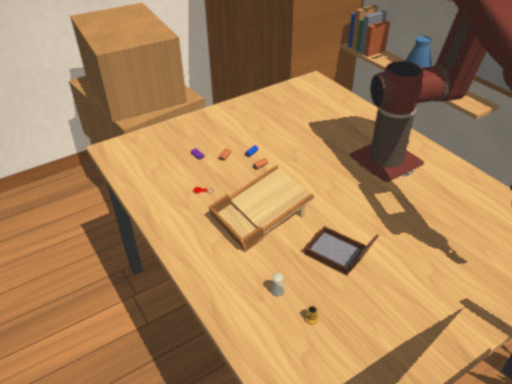

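The top view shows copper tubes at (396,222) and (348,251). The look-alikes are blue at (381,257) and purple at (418,191). The fob is at (345,160), the ramp spans (225-300, 140-246) with its trough at the far end, and the ring box is at (168,230). Next I'll take one enlarged crop of the tubes and measure.

Run:
```python
from h import *
t=cv2.imread('pics/top0.png')
s=cv2.imread('pics/scene0.png')
a=cv2.resize(t[130:280,215:440],None,fx=3,fy=3,interpolation=cv2.INTER_CUBIC)[:, :680]
b=cv2.resize(t[195:275,105:205],None,fx=3,fy=3,interpolation=cv2.INTER_CUBIC)
cv2.imwrite('pics/crop.png',cv2.resize(a,(675,450)))
cv2.imwrite('pics/box.png',cv2.resize(t[195:275,105:205],None,fx=6,fy=6,interpolation=cv2.INTER_CUBIC))
for n,im,z in(('top',t,.012),('scene',s,.012)):
    h=cv2.cvtColor(im,cv2.COLOR_BGR2HSV)
    m=((h[...,0]<13)|(h[...,0]>175))&(h[...,1]>100)&(h[...,2]>70)
    if n=='top': m[:, :310]=0; m[:200]=0; m[290:]=0
    else: m[:,:205]=0; m[:,280:]=0; m[:140]=0;m[180:]=0
    k,l,st,c=cv2.connectedComponentsWithStats(m.astype('uint8'))
    for i in range(1,k):
        if st[i,4]<40: continue
        cn=np.argwhere(l==i)[:,::-1].astype('float32'); r=cv2.minAreaRect(cn)
        bp=cv2.boxPoints(r); P=np.array([ray(n,q,z) for q in bp])
        e=[P[1]-P[0],P[2]-P[1]]
        print(n,st[i,4],c[i].round(1),ray(n,c[i],z).round(4),[(np.linalg.norm(v).round(4),np.degrees(np.arctan2(v[1],v[0])).round(1)) for v in e])
```

```text
top 222 [395.2 221.9] [ 0.5109 -0.3704  0.012 ] [(np.float64(0.0302), np.float64(-54.3)), (np.float64(0.0566), np.float64(-145.4))]
top 161 [347.4 251.4] [ 0.4291 -0.2368  0.012 ] [(np.float64(0.024), np.float64(-80.1)), (np.float64(0.0531), np.float64(-171.8))]
scene 74 [224.5 154.1] [ 0.5147 -0.3679  0.012 ] [(np.float64(0.0682), np.float64(-151.3)), (np.float64(0.0365), np.float64(88.9))]
scene 80 [260.4 163.2] [ 0.4301 -0.2395  0.012 ] [(np.float64(0.0615), np.float64(-168.6)), (np.float64(0.0373), np.float64(75.9))]
```

View pics/crop.png

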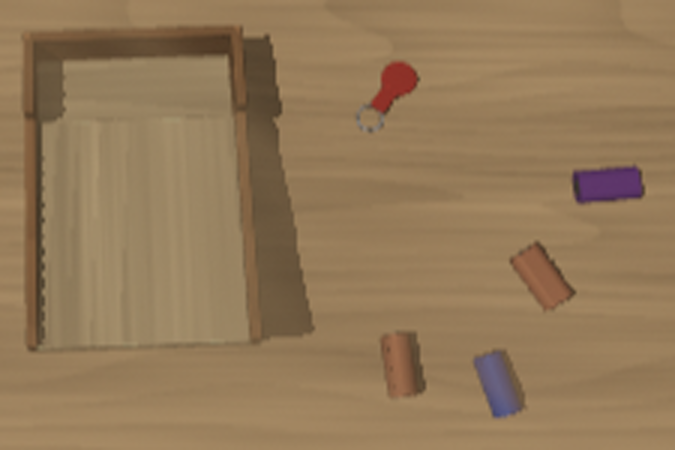

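View pics/box.png

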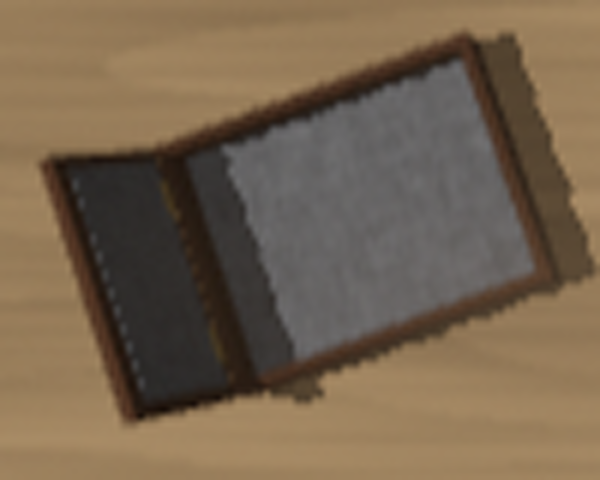

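The crop confirms the choice: two copper tubes at crop (400,365) and (542,275), with blue at (498,383) and purple at (608,185). The far copper tube measures 30 mm wide, so it's probably the squashed one; the near one measures 24-27 mm, so probably round. Now the ramp and box poses.

```bash
cat >> h.py <<'E'
def go(x,y,z,yaw=None):
    s=robot.state(); Rm=R.from_euler('xyz',s['eef_rot'],degrees=True).as_matrix()
    d=np.array([x,y,z])-s['ee_pos']; y0=s['eef_rot'][2]
    tw=0 if yaw is None else -((yaw-y0+180)%360-180)
    print('dp cm',(Rm.T@d*100).round(2),'twist',np.radians(tw).round(3),'rows',max(np.linalg.norm(d)/.0417,abs(tw)/7.16).round(1))
E
python3 - <<'E'
from h import *
A=[ray('top',p,z) for p,z in(((225,246),.103),((301,243.5),.103),((224,141),.059),((295.7,139),.059))]
for p in A: print('ramp',p.round(4))
u=(A[0]+A[1])/2; f=(A[2]+A[3])/2
for v in(A[0]-A[1],f-u,A[2]-A[3]): print(np.linalg.norm(v[:2]).round(4),np.degrees(np.arctan2(v[1],v[0])).round(2))
print('mid',u,f)
B=[ray('top',(105+a/6,195+b/6),.03) for a,b in((165,155),(468,38),(553,280),(255,385))]
for i in range(4):
    v=B[(i+1)%4]-B[i]; print('box',B[i].round(4),np.linalg.norm(v).round(4),np.degrees(np.arctan2(v[1],v[0])).round(1))
print(np.mean(B,0))
go(.45,.25,.23)
E
```

```text
ramp [0.4381 0.0912 0.103 ]
ramp [ 0.4462 -0.1007  0.103 ]
ramp [0.7233 0.103  0.059 ]
ramp [ 0.7309 -0.0926  0.059 ]
0.1921 92.42
0.2851 1.99
0.1957 92.23
mid [ 0.44218956 -0.00474212  0.103     ] [0.72713854 0.00517219 0.059     ]
box [0.5055 0.3489 0.03  ] 0.1458 -68.0
box [0.5602 0.2137 0.03  ] 0.1171 -158.9
box [0.4509 0.1716 0.03  ] 0.14 110.0
box [0.4031 0.3032 0.03  ] 0.1121 24.0
[0.47991399 0.25936047 0.03      ]
dp cm [-38.23 -27.97   0.07] twist 0.0 rows 11.4
```

>>> step_arm(
  claw=[-1,-1,-1,-1,-1,-1,-1,-1],
  dp=[
    [-38.2,-28,0],
    [-38.2,-28,0],
    [-38.2,-28,0],
    [-38.2,-28,0],
    [-38.2,-28,0],
    [-38.2,-28,0],
    [-38.2,-28,0],
    [-38.2,-28,0],
  ],
  twist=[0,0,0,0,0,0,0,0],
)

```text
t: 0.77
ee_pos: [0.3588, 0.3547, 0.231]
eef_rot: [-180.0, -0.0, 167.0]
ft_force: [1.5, 0.9, -0.6]
gripper_width: 0.999
grasp_force: 0.0
```

Run:
```python
from h import *
go(.45,.1,.23,98); go(.429,-.237,.13,98)
```

```text
dp cm [-14.6  -22.77   0.1 ] twist 1.205 rows 9.6
dp cm [-20.13 -56.08  10.11] twist 1.205 rows 14.5
```

>>> step_arm(
  claw=[-1,-1,-1,-1,-1,-1,-1,-1],
  dp=[
    [-20.1,-56.1,4],
    [-20.1,-56.1,4],
    [-20.1,-56.1,4],
    [-20.1,-56.1,4],
    [-20.1,-56.1,4],
    [-20.1,-56.1,4],
    [-20.1,-56.1,4],
    [-20.1,-56.1,4],
  ],
  twist=[1.2,1.2,1.2,1.2,1.2,1.2,1.2,1.2],
)

```text
t: 1.43
ee_pos: [0.3966, 0.0244, 0.2088]
eef_rot: [180.0, 0.0, 109.4]
ft_force: [1.3, -0.5, 0.5]
gripper_width: 1.002
grasp_force: 0.0
```

Run:
```python
from h import *
go(.429,-.237,.12,98)
```

```text
dp cm [-25.73  -5.62   8.88] twist 0.198 rows 6.7
```

>>> step_arm(
  claw=[-1,-1,-1,-1,-1,-1,-1,-1],
  dp=[
    [-25.7,-5.6,0],
    [-25.7,-5.6,3],
    [-25.7,-5.6,8.9],
    [-25.7,-5.6,8.9],
    [-25.7,-5.6,8.9],
    [-25.7,-5.6,8.9],
    [-25.7,-5.6,8.9],
    [-25.7,-5.6,8.9],
  ],
  twist=[0.2,0.2,0.2,0.2,0.2,0.2,0.2,0.2],
)

```text
t: 2.1
ee_pos: [0.4294, -0.2382, 0.1167]
eef_rot: [-179.8, -0.1, 98.0]
ft_force: [-1.4, -0.1, 0.1]
gripper_width: 0.998
grasp_force: 0.0
```

Run:
```python
from h import *
t=snap('top','t1.png'); s=snap('scene','s1.png')
a=cv2.resize(t[190:290,310:440],(400,308)); b=cv2.resize(s[110:200,200:317],(400,308))
cv2.imwrite('pics/c1.png',np.hstack([a,b])[:,:,::-1])
go(.429,-.237,.0,98)
```

```text
dp cm [-0.22 -0.1  11.86] twist 0.002 rows 2.8
```

View pics/c1.png

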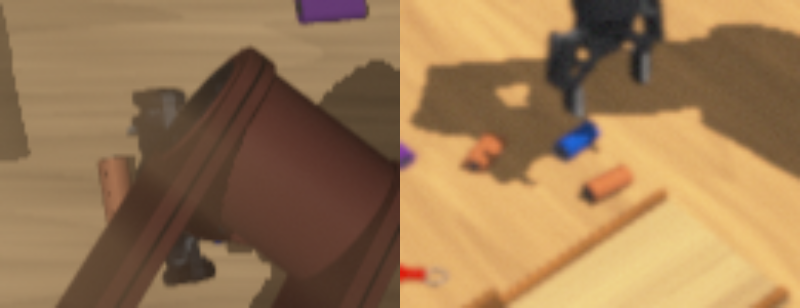

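The left half shows the open fingers straddling the tube's long axis, at crop (155,110) and (190,260). The right half shows the gripper above, with the tube clear at (608,184). Positions agree within 3 mm, so I'll descend and grip.

>>> step_arm(
  claw=[-1,-1,-1,-1,-1,-1,-1],
  dp=[
    [0,0,4],
    [0,0,8],
    [0,0,9.5],
    [0,0,10.5],
    [0,0,11.5],
    [0,0,11.5],
    [0,0,11.5],
  ],
  twist=[0,0,0,0,0,0,0],
)

```text
t: 2.78
ee_pos: [0.4318, -0.2347, 0.0059]
eef_rot: [179.9, 0.1, 98.3]
ft_force: [0.3, -0.3, -0.2]
gripper_width: 1.001
grasp_force: 0.0
```

>>> step_arm(
  claw=[0.6,0.6,0.6,0.6,0.6,0.6,0.6,0.6],
  dp=[
    [0,0,0],
    [0,0,0],
    [0,0,0],
    [0,0,0],
    [0,0,0],
    [0,0,0],
    [0,0,0],
    [0,0,0],
  ],
  twist=[0,0,0,0,0,0,0,0],
)

```text
t: 3.45
ee_pos: [0.4325, -0.2357, 0.0067]
eef_rot: [179.9, 0.1, 98.2]
ft_force: [-0.6, 0.3, 7.1]
gripper_width: 0.639
grasp_force: 63.7
```

>>> step_arm(
  claw=[0.6,0.6,0.6,0.6,0.6,0.6],
  dp=[
    [0,0,-2],
    [0,0,-6],
    [0,0,-10],
    [0,0,-14],
    [0,0,-16],
    [0,0,-16],
  ],
  twist=[0,0,0,0,0,0],
)

```text
t: 3.95
ee_pos: [0.4342, -0.2371, 0.1718]
eef_rot: [179.5, 0.5, 98.2]
ft_force: [0.1, -0.9, -0.1]
gripper_width: 0.639
grasp_force: 63.8
```

Run:
```python
from h import *
print(robot.state()['ee_pos'],robot.state()['gripper_width'])
go(.4966,-.003,.16,182.1)
```

```text
[ 0.43421875 -0.23706519  0.17175029] 0.639007872393403
dp cm [22.28  9.52  1.07] twist -1.463 rows 11.7
```

>>> step_arm(
  claw=[0.6,0.6,0.6,0.6,0.6,0.6,0.6,0.6],
  dp=[
    [22.3,9.5,1],
    [22.3,9.5,1],
    [22.3,9.5,1],
    [22.3,9.5,1],
    [22.3,9.5,1],
    [22.3,9.5,1],
    [22.3,9.5,1],
    [22.3,9.5,1],
  ],
  twist=[-1.46,-1.46,-1.46,-1.46,-1.46,-1.46,-1.46,-1.46],
)

```text
t: 4.62
ee_pos: [0.4924, 0.0022, 0.1537]
eef_rot: [-180.0, -0.1, 156.1]
ft_force: [-0.5, -0.5, -0.9]
gripper_width: 0.637
grasp_force: 63.8
```

Run:
```python
from h import *
go(.4966,-.003,.16,182.1)
```

```text
dp cm [-0.59 -0.3  -0.64] twist -0.453 rows 3.6
```

>>> step_arm(
  claw=[0.6,0.6,0.6,0.6,0.6,0.6,0.6],
  dp=[
    [-0.6,-0.3,0],
    [-0.6,-0.3,0],
    [-0.6,-0.3,0],
    [-0.6,-0.3,0],
    [-0.6,-0.3,0],
    [-0.6,-0.3,0],
    [-0.6,-0.3,0],
  ],
  twist=[-0.453,-0.453,-0.453,-0.453,-0.453,-0.453,-0.453],
)

```text
t: 5.2
ee_pos: [0.4969, -0.0055, 0.1544]
eef_rot: [180.0, -0.0, -178.6]
ft_force: [-1.5, -0.2, -1.2]
gripper_width: 0.637
grasp_force: 63.8
```

Run:
```python
from h import *
go(.4966,-.003,.092,182.1)
t=snap('top','t2.png'); s=snap('scene','s2.png')
a=cv2.resize(t[120:260,200:320],(343,400)); b=cv2.resize(s[120:260,180:320],(400,400))
cv2.imwrite('pics/c2.png',np.hstack([a,b])[:,:,::-1])
```

```text
dp cm [0.02 0.25 6.24] twist -0.013 rows 1.5
```

View pics/c2.png

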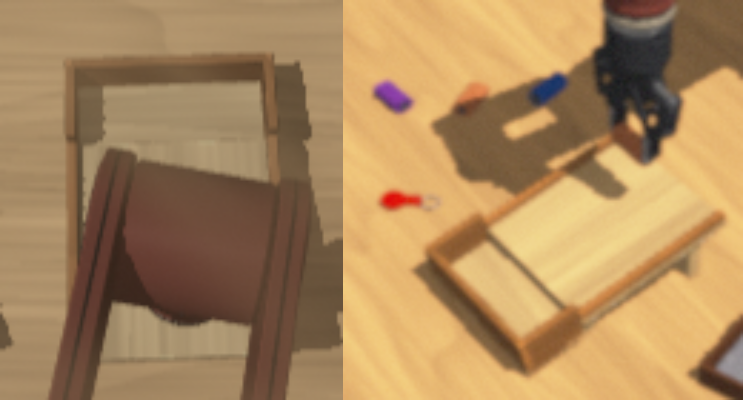

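The right half shows the tube held between the fingers at (630,135), above the upper half of the ramp. Lowering now while watching the force.

>>> step_arm(
  claw=[0.6,0.6,0.6,0.6,0.6,0.6],
  dp=[
    [0,0.2,2],
    [0,0.2,4],
    [0,0.2,5],
    [0,0.2,5.7],
    [0,0.2,5.7],
    [0,0.2,5.7],
  ],
  twist=[0,0,0,0,0,0],
)

```text
t: 5.8
ee_pos: [0.4973, -0.0035, 0.0981]
eef_rot: [180.0, -0.0, -178.5]
ft_force: [-0.3, -0.7, -1.4]
gripper_width: 0.642
grasp_force: 63.8
```

>>> step_arm(
  claw=[0.6,0.6,0.6],
  dp=[
    [0,0,0.3],
    [0,0,0.5],
    [0,0,0.5],
  ],
  twist=[0,0,0],
)

```text
t: 6.05
ee_pos: [0.4975, -0.0036, 0.0933]
eef_rot: [-180.0, 0.0, -178.5]
ft_force: [-0.4, 0.4, 0.2]
gripper_width: 0.637
grasp_force: 63.8
```

>>> step_arm(
  claw=[0.6,0.6,0.6],
  dp=[
    [0,0,0.2],
    [0,0,0.2],
    [0,0,0.2],
  ],
  twist=[0,0,0],
)

```text
t: 6.3
ee_pos: [0.4972, -0.0035, 0.091]
eef_rot: [-180.0, -0.0, -178.5]
ft_force: [0.4, -0.8, -0.2]
gripper_width: 0.637
grasp_force: 63.8
```

>>> step_arm(
  claw=[-1,-1,-1,-1,-1,-1,-1,-1],
  dp=[
    [0,0,0],
    [0,0,0],
    [0,0,0],
    [0,0,0],
    [0,0,0],
    [0,0,0],
    [0,0,0],
    [0,0,-1],
  ],
  twist=[0,0,0,0,0,0,0,0],
)

```text
t: 6.97
ee_pos: [0.4956, -0.0033, 0.0994]
eef_rot: [180.0, -0.2, -178.5]
ft_force: [0.1, -0.1, -0.2]
gripper_width: 1.005
grasp_force: 0.0
```

>>> step_arm(
  claw=[-1,-1,-1,-1,-1],
  dp=[
    [0,0,-3],
    [0,0,-6],
    [0,0,-9],
    [0,0,-9],
    [0,0,-9],
  ],
  twist=[0,0,0,0,0],
)

```text
t: 7.38
ee_pos: [0.499, -0.0038, 0.1941]
eef_rot: [-179.9, 0.3, -178.5]
ft_force: [-0.6, -0.4, -0.4]
gripper_width: 1.002
grasp_force: 0.0
```

Run:
```python
from h import *
t=snap('top','t3.png'); s=snap('scene','s3.png')
a=cv2.resize(t[120:260,200:320],(343,400)); b=cv2.resize(s[120:260,180:320],(400,400))
cv2.imwrite('pics/c3.png',np.hstack([a,b])[:,:,::-1])
go(.512,-.370,.16,124.6)
```

```text
dp cm [ -0.56 -36.68   3.07] twist 0.993 rows 8.8
```

View pics/c3.png

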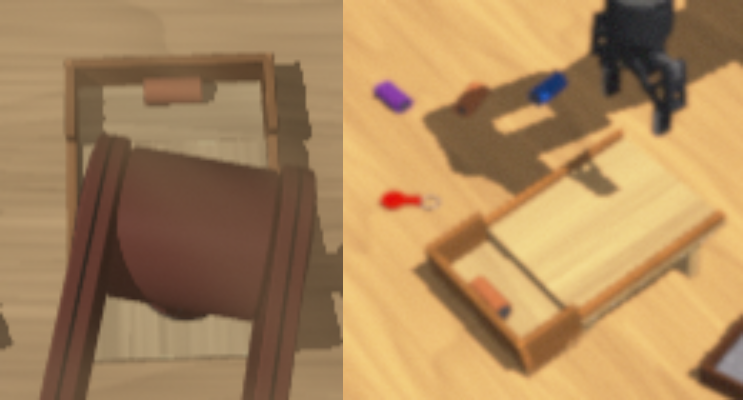

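The round tube rolled into the trough and rests against the stop wall, at left (172,90) and right (490,297). Next is the squashed tube.

>>> step_arm(
  claw=[-1,-1,-1,-1,-1,-1,-1,-1],
  dp=[
    [-0.5,-36.7,3],
    [-0.5,-36.7,3],
    [-0.5,-36.7,3],
    [-0.5,-36.7,3],
    [-0.5,-36.7,3],
    [-0.5,-36.7,3],
    [-0.5,-36.7,3],
    [-0.5,-36.7,3],
  ],
  twist=[0.99,0.99,0.99,0.99,0.99,0.99,0.99,0.99],
)

```text
t: 8.15
ee_pos: [0.5091, -0.3367, 0.1614]
eef_rot: [-180.0, -0.2, 124.4]
ft_force: [0.8, 0.3, -0.4]
gripper_width: 1.0
grasp_force: 0.0
```

Run:
```python
from h import *
go(.512,-.370,.10,124.6)
```

```text
dp cm [-2.93 -1.64  6.13] twist -0.003 rows 1.7
```

>>> step_arm(
  claw=[-1,-1,-1,-1,-1],
  dp=[
    [-2.9,-1.6,0],
    [-2.9,-1.6,3],
    [-2.9,-1.6,6],
    [-2.9,-1.6,6],
    [-2.9,-1.6,6],
  ],
  twist=[0,0,0,0,0],
)

```text
t: 8.57
ee_pos: [0.5114, -0.3663, 0.1]
eef_rot: [-179.9, -0.5, 124.8]
ft_force: [-0.4, -0.0, 0.7]
gripper_width: 1.001
grasp_force: 0.0
```

Run:
```python
from h import *
go(.512,-.370,.0,124.6)
```

```text
dp cm [-0.42 -0.14 10.  ] twist 0.003 rows 2.4
```

>>> step_arm(
  claw=[-1,-1,-1,-1,-1,-1,-1],
  dp=[
    [-0.2,0,4],
    [-0.2,0,7.5],
    [-0.2,0,8.5],
    [-0.2,0,9.3],
    [-0.2,0,9.7],
    [-0.2,0,9.7],
    [-0.2,0,9.7],
  ],
  twist=[0,0,0,0,0,0,0],
)

```text
t: 9.15
ee_pos: [0.5163, -0.371, 0.0091]
eef_rot: [180.0, 0.2, 124.8]
ft_force: [-0.5, -0.2, 0.1]
gripper_width: 1.001
grasp_force: 0.0
```

>>> step_arm(
  claw=[0.6,0.6,0.6,0.6,0.6,0.6,0.6,0.6],
  dp=[
    [0,0,0],
    [0,0,0],
    [0,0,0],
    [0,0,0],
    [0,0,0],
    [0,0,0],
    [0,0,0],
    [0,0,0],
  ],
  twist=[0,0,0,0,0,0,0,0],
)

```text
t: 9.82
ee_pos: [0.5161, -0.3712, 0.0088]
eef_rot: [180.0, 0.2, 124.8]
ft_force: [-0.4, 0.3, 6.8]
gripper_width: 0.63
grasp_force: 63.7
```

The tube is only 19 mm high, so this grip may be near the fingertips. I'll regrip 6 mm lower.

>>> step_arm(
  claw=[-1,-1,-1,-1,-1,-1,-1,-1],
  dp=[
    [0,0,0],
    [0,0,0],
    [0,0,0],
    [0,0,0.2],
    [-0.1,0,0.4],
    [-0.1,-0.2,0.6],
    [-0.1,-0.2,0.6],
    [-0.1,-0.2,0.6],
  ],
  twist=[0,0,0,0,0,0,0,0],
)

```text
t: 10.48
ee_pos: [0.5135, -0.3719, 0.0003]
eef_rot: [-180.0, -0.0, 124.8]
ft_force: [0.7, -0.1, 0.4]
gripper_width: 1.001
grasp_force: 0.0
```

>>> step_arm(
  claw=[0.6,0.6,0.6,0.6,0.6,0.6,0.6,0.6],
  dp=[
    [0,0,0],
    [0,0,0],
    [0,0,0],
    [0,0,0],
    [0,0,0],
    [0,0,0],
    [0,0,0],
    [0,0,0],
  ],
  twist=[0,0,0,0,0,0,0,0],
)

```text
t: 11.15
ee_pos: [0.5143, -0.3724, 0.0014]
eef_rot: [180.0, 0.1, 124.8]
ft_force: [-0.4, -0.2, 5.2]
gripper_width: 0.635
grasp_force: 64.6
```

>>> step_arm(
  claw=[0.6,0.6,0.6,0.6,0.6,0.6],
  dp=[
    [0,0,-1],
    [0,0,-4],
    [0,0,-8],
    [0,0,-12],
    [0,0,-16],
    [0,0,-16],
  ],
  twist=[0,0,0,0,0,0],
)

```text
t: 11.65
ee_pos: [0.5177, -0.3753, 0.1714]
eef_rot: [179.8, 0.8, 124.8]
ft_force: [2.2, -0.8, 1.7]
gripper_width: 0.641
grasp_force: 64.2
```

Run:
```python
from h import *
go(.4966,-.003,.16,182.1)
```

```text
dp cm [31.79 19.51  0.75] twist -1.0 rows 8.9
```

>>> step_arm(
  claw=[0.6,0.6,0.6,0.6,0.6,0.6,0.6,0.6],
  dp=[
    [31.8,19.5,0.5],
    [31.8,19.5,0.5],
    [31.8,19.5,0.5],
    [31.8,19.5,0.5],
    [31.8,19.5,0.5],
    [31.8,19.5,0.5],
    [31.8,19.5,0.5],
    [31.8,19.5,0.5],
  ],
  twist=[-1,-1,-1,-1,-1,-1,-1,-1],
)

```text
t: 12.32
ee_pos: [0.4938, -0.0373, 0.1561]
eef_rot: [180.0, -0.0, -177.6]
ft_force: [-0.1, -0.0, -0.5]
gripper_width: 0.639
grasp_force: 64.1
```

Run:
```python
from h import *
go(.4966,-.003,.15,182.1)
```

```text
dp cm [-0.42  3.41  0.61] twist 0.005 rows 0.8
```

>>> step_arm(
  claw=[0.6,0.6,0.6,0.6,0.6,0.6],
  dp=[
    [-0.2,1.8,0],
    [-0.2,3.4,0.5],
    [-0.2,3.4,3],
    [-0.2,3.4,5],
    [-0.2,3.4,5.5],
    [-0.2,3.4,5.5],
  ],
  twist=[0,0,0,0,0,0],
)

```text
t: 12.82
ee_pos: [0.4936, -0.0047, 0.0994]
eef_rot: [179.9, -0.3, -177.9]
ft_force: [0.2, 0.1, -0.8]
gripper_width: 0.637
grasp_force: 64.1
```

Run:
```python
from h import *
go(.4966,-.003,.085,182.1)
```

```text
dp cm [-0.31  0.16  1.44] twist -0.0 rows 0.4
```

>>> step_arm(
  claw=[0.6,0.6,0.6,0.6,0.6,0.6],
  dp=[
    [0,0,0.5],
    [0,0,0.9],
    [0,0,1.2],
    [0,0,1.3],
    [0,0,1.3],
    [0,0,1.3],
  ],
  twist=[0,0,0,0,0,0],
)

```text
t: 13.32
ee_pos: [0.496, -0.0053, 0.0887]
eef_rot: [-180.0, 0.0, -177.9]
ft_force: [0.6, -1.1, -1.1]
gripper_width: 0.633
grasp_force: 64.1
```

>>> step_arm(
  claw=[0.6,0.6,0.6,0.6],
  dp=[
    [0,0,0.2],
    [0,0,0.3],
    [0,0,0.3],
    [0,0,0.3],
  ],
  twist=[0,0,0,0],
)

```text
t: 13.65
ee_pos: [0.4957, -0.0052, 0.0853]
eef_rot: [180.0, -0.0, -177.9]
ft_force: [-0.1, -0.0, -0.8]
gripper_width: 0.636
grasp_force: 64.1
```

>>> step_arm(
  claw=[0.6,0.6,0.6],
  dp=[
    [0,0,0.1],
    [0,0,0.2],
    [0,0,0.2],
  ],
  twist=[0,0,0],
)

```text
t: 13.9
ee_pos: [0.4966, -0.0053, 0.0848]
eef_rot: [-180.0, 0.1, -177.9]
ft_force: [-2.1, 1.5, 7.8]
gripper_width: 0.636
grasp_force: 65.0
```

Contact (about 8 N). Releasing.

>>> step_arm(
  claw=[-1,-1,-1,-1,-1,-1,-1,-1],
  dp=[
    [0,0,0],
    [0,0,0],
    [0,0,0],
    [0,0,0],
    [0,0,0],
    [0,0,0],
    [0,0,0],
    [0,0,0],
  ],
  twist=[0,0,0,0,0,0,0,0],
)

```text
t: 14.57
ee_pos: [0.4957, -0.0052, 0.0833]
eef_rot: [180.0, -0.0, -177.9]
ft_force: [0.5, -0.4, 0.1]
gripper_width: 0.996
grasp_force: 0.0
```

Run:
```python
from h import *
t=snap('top','t4.png'); s=snap('scene','s4.png')
a=cv2.resize(t[120:260,200:320],(343,400)); b=cv2.resize(s[120:260,180:320],(400,400))
cv2.imwrite('pics/c4.png',np.hstack([a,b])[:,:,::-1])
```

```text
(no output)
```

View pics/c4.png

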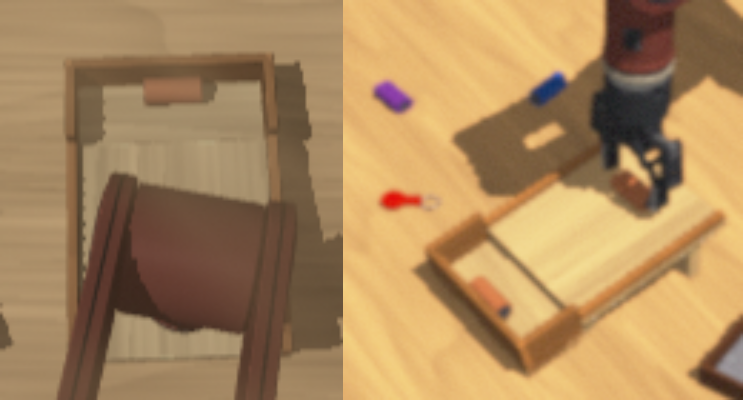

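The squashed tube stays put on the ramp between the open fingers (632,190), and the round one is still in the trough. Regripping and lifting it.

>>> step_arm(
  claw=[0.6,0.6,0.6,0.6,0.6,0.6,0.6,0.6],
  dp=[
    [0,0,0],
    [0,0,0],
    [0,0,0],
    [0,0,0],
    [0,0,0],
    [0,0,0],
    [0,0,0],
    [0,0,0],
  ],
  twist=[0,0,0,0,0,0,0,0],
)

```text
t: 15.33
ee_pos: [0.4961, -0.0053, 0.0837]
eef_rot: [-180.0, 0.1, -177.9]
ft_force: [0.1, 0.1, 3.6]
gripper_width: 0.636
grasp_force: 65.3
```

>>> step_arm(
  claw=[0.6,0.6,0.6,0.6,0.6],
  dp=[
    [0,0,-1],
    [0,0,-4],
    [0,0,-8],
    [0,0,-9],
    [0,0,-9],
  ],
  twist=[0,0,0,0,0],
)

```text
t: 15.75
ee_pos: [0.4983, -0.0056, 0.1777]
eef_rot: [-179.9, 0.4, -177.9]
ft_force: [-0.0, 0.9, -0.8]
gripper_width: 0.637
grasp_force: 64.9
```

Run:
```python
from h import *
go(.480,.259,.16,-158.5)
```

```text
dp cm [ 0.88 26.51  1.73] twist -0.339 rows 6.4
```

>>> step_arm(
  claw=[0.6,0.6,0.6,0.6,0.6,0.6,0.6,0.6],
  dp=[
    [0.9,26.5,1.5],
    [0.9,26.5,1.5],
    [0.9,26.5,1.5],
    [0.9,26.5,1.5],
    [0.9,26.5,1.5],
    [0.9,26.5,1.5],
    [0.9,26.5,1.5],
    [0.9,26.5,1.5],
  ],
  twist=[-0.34,-0.34,-0.34,-0.34,-0.34,-0.34,-0.34,-0.34],
)

```text
t: 16.42
ee_pos: [0.4748, 0.2623, 0.156]
eef_rot: [179.9, -0.2, -158.2]
ft_force: [0.0, -0.8, -0.9]
gripper_width: 0.637
grasp_force: 64.9
```

Run:
```python
from h import *
go(.480,.259,.03,-158.5)
s=snap('scene','s5.png'); t=snap('top','t5.png')
cv2.imwrite('pics/c5.png',np.hstack([cv2.resize(t[180:290,90:230],(380,300)),cv2.resize(s[160:300,250:420],(380,300))])[:,:,::-1])
```

```text
dp cm [-0.41 -0.52 12.59] twist 0.005 rows 3.0
```

View pics/c5.png

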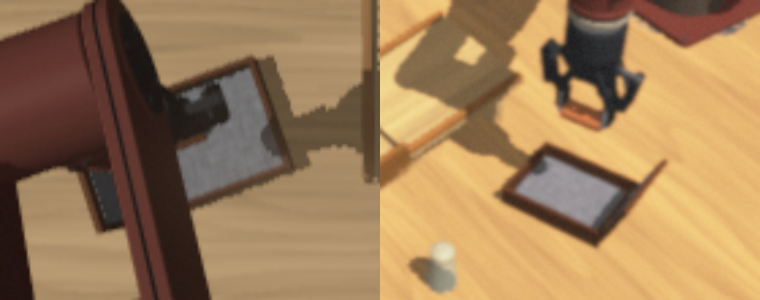

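The tube is held level at right (583,117), aligned with the box's long side. Going down.

>>> step_arm(
  claw=[0.6,0.6,0.6,0.6,0.6,0.6,0.6],
  dp=[
    [-0.2,-0.4,1],
    [-0.2,-0.4,4],
    [-0.2,-0.4,8],
    [-0.2,-0.4,11],
    [-0.2,-0.4,12.5],
    [-0.2,-0.4,12.5],
    [-0.2,-0.4,12.5],
  ],
  twist=[0,0,0,0,0,0,0],
)

```text
t: 17.1
ee_pos: [0.4798, 0.2544, 0.032]
eef_rot: [-180.0, -0.2, -158.6]
ft_force: [0.7, 0.4, -1.1]
gripper_width: 0.635
grasp_force: 64.8
```

Run:
```python
from h import *
go(.480,.259,.010,-158.5)
```

```text
dp cm [-0.2   0.42  2.19] twist -0.001 rows 0.5
```

>>> step_arm(
  claw=[0.6,0.6,0.6,0.6,0.6,0.6],
  dp=[
    [0,0.2,0.8],
    [0,0.2,1.4],
    [0,0.2,1.8],
    [0,0.2,2],
    [0,0.2,2],
    [0,0.2,2],
  ],
  twist=[0,0,0,0,0,0],
)

```text
t: 17.6
ee_pos: [0.4798, 0.2583, 0.0136]
eef_rot: [-180.0, 0.0, -158.4]
ft_force: [0.6, -0.3, -0.8]
gripper_width: 0.636
grasp_force: 64.9
```

>>> step_arm(
  claw=[0.6,0.6,0.6],
  dp=[
    [0,0,0.1],
    [0,0,0.2],
    [0,0,0.2],
  ],
  twist=[0,0,0],
)

```text
t: 17.85
ee_pos: [0.4798, 0.2583, 0.0114]
eef_rot: [180.0, 0.0, -158.4]
ft_force: [0.3, 0.0, -0.7]
gripper_width: 0.632
grasp_force: 64.9
```

>>> step_arm(
  claw=[0.6,0.6,0.6],
  dp=[
    [0,0,0.1],
    [0,0,0.2],
    [0,0,0.2],
  ],
  twist=[0,0,0],
)

```text
t: 18.1
ee_pos: [0.4797, 0.2582, 0.0092]
eef_rot: [180.0, -0.0, -158.4]
ft_force: [0.0, -0.6, -1.2]
gripper_width: 0.638
grasp_force: 65.0
```

>>> step_arm(
  claw=[-0.75,-0.75,-0.75,-0.75,-0.75,-0.75,-0.75],
  dp=[
    [0,0,0],
    [0,0,0],
    [0,0,0],
    [0,0,0],
    [0,0,0],
    [0,0,0],
    [0,0,0],
  ],
  twist=[0,0,0,0,0,0,0],
)

```text
t: 18.68
ee_pos: [0.4797, 0.2582, 0.0094]
eef_rot: [-180.0, 0.0, -158.4]
ft_force: [0.8, 0.2, -0.1]
gripper_width: 0.875
grasp_force: 0.0
```

>>> step_arm(
  claw=[-0.75,-0.75,-0.75,-0.75,-0.75,-0.75,-0.75,-0.75],
  dp=[
    [0,0,-1],
    [0,0,-3],
    [0,0,-6],
    [0,0,-10],
    [0,0,-14],
    [0,0,-18],
    [0,0,-18],
    [0,0,-18],
  ],
  twist=[0,0,0,0,0,0,0,0],
)

```text
t: 19.35
ee_pos: [0.482, 0.259, 0.1939]
eef_rot: [-180.0, 0.5, -158.4]
ft_force: [-0.5, -0.8, -1.3]
gripper_width: 0.876
grasp_force: 0.0
```

Run:
```python
from h import *
s=snap('scene','s6.png')
cv2.imwrite('pics/c6.png',cv2.resize(s[120:330,170:420],(714,600))[:,:,::-1])
```

```text
(no output)
```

View pics/c6.png

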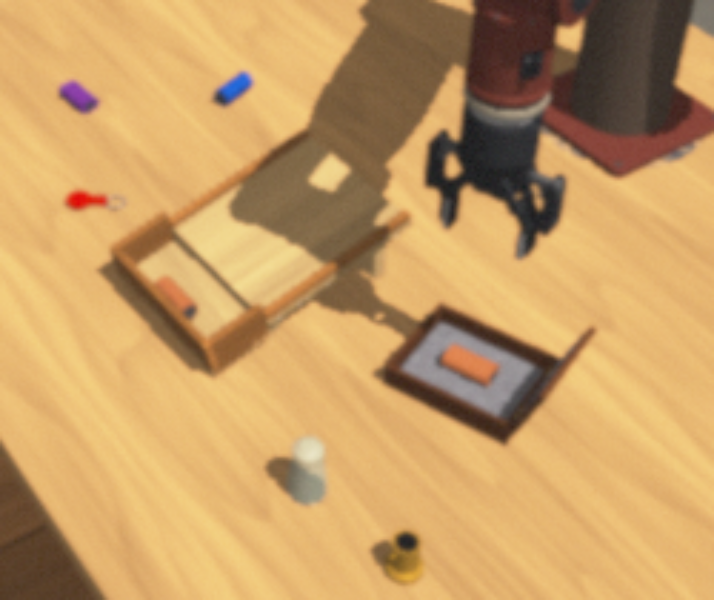

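The round tube is in the trough (176,296) and the squashed tube lies flat in the ring box (470,364). The gripper is clear and nothing else has moved. Handing in.

```bash
python3 -c "
from station import robot; print(robot.close_job())"
```

```text
the job is handed in; nothing more can be done
None
```

I handed the job in at about 19 s: the round tube rolled down into the trough and stayed there, the squashed one stayed put on the ramp and now lies flat in the ring box, and the fob, bottle and socket were left alone; the hand-in returned no verdict.

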